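# Take down the spare shelf bracket for cleaning

## Task

Strip the spare shelf bracket off the stud that is closed with a wing nut: lift off the wing nut, then the spacer, then the bracket, and lay everything out apart for cleaning, each piece upright as it was and in the middle of its place: the spacer on the square slate coaster, the bracket on the orange trivet, and that wing nut and the loose one lying among the small fittings each in a saucer of its own. Leave the small dome nut near the loose one where it lies.

Things in the scene. Friction and masses are not known exactly. Their poses are not given: they have to be found in the camera images.
- nut_on_stud: Wing nut on the stud, on top of the spacer, underside 38 mm above the table. Dark steel, no thread (lifts off). Round hub 22 mm wide, 14 mm high, 14 mm hole; two wings along x, 6 mm thick, about 64 mm tip to tip, from 5 to 26 mm above the underside. Origin: centre of underside, z up. Grip across the hub along its y. 45 g.
- nut_loose: Wing nut flat on the table beside the dome nut and a bottle cap (80 mm or more apart, under 20 mm tall). Dark steel, no thread (lifts off). Round hub 22 mm wide, 14 mm high, 14 mm hole; two wings along x, 6 mm thick, about 64 mm tip to tip, from 5 to 26 mm above the underside. Origin: centre of underside, z up. Grip across the hub along its y. 45 g.
- spacer: Wooden spacer tube, 32 mm outside, 14 mm through hole, 24 mm high, 30 g. Origin: centre of its underside; z along the hole, up. At the start it stands in the bracket's channel around the stud, its underside 14 mm above the table, so its upper 16 mm stand above the bracket's side flanges.
- bracket: Steel U channel, x -65 to +49 mm, 40 mm wide (y), floor 4 mm thick, side flanges 3 mm thick, 12 mm high; upright end plate 36 mm high at +x. Origin: underside, centre of the 14 mm stud hole, near its centre of mass; z up. 160 g. Grip across the flanges along y, stud between the fingers. Starts on the stud base, underside 10 mm above the table.
- stud: Wooden base 120 x 70 x 10 mm, fixed, with an upright smooth steel stud 10 mm thick, tip 58 mm above the table. Origin: underside of the base, below the stud; z up. Carries, from below: bracket, spacer, wing nut. (A similar unlisted stud with a round black knob is fixed as one piece and not wanted.)
- saucer_a: one of two alike round white saucers, 110 mm across, fixed in place; flat floor 6 mm above its origin (centre of the underside), rim 4 mm wide and only 3 mm above the floor. Takes one wing nut (either one).
- saucer_b: one of two alike round white saucers, 110 mm across, fixed in place; flat floor 6 mm above its origin (centre of the underside), rim 4 mm wide and only 3 mm above the floor. Takes one wing nut (either one).
- coaster: Square grey slate coaster 90 x 90 x 6 mm, flat, fixed in place. Origin: centre of the underside; its top is 6 mm above. Place of the spacer.
- trivet: Round orange silicone trivet, 130 mm across, 8 mm thick, flat, fixed in place. Origin: centre of the underside; its top is 8 mm above. Place of the bracket, with any yaw.
- dome_nut: Six-sided dome nut without wings, 30 mm across its corners, 17 mm high, loose on the table among the small fittings. Origin: centre of the underside. Not wanted: leave it where it lies.

How it is judged (in metres and radians):
On the way, in this order (a step that is already met when the one before it is completed fails the run):
1. the stud's wing nut is off the stud, more than 60 mm to the side (horizontal distance between nut_on_stud and stud above 0.06 m), for 0.2 s.
2. the spacer is off the stud, more than 60 mm to the side (horizontal distance between spacer and stud above 0.06 m), for 0.2 s.
3. the bracket is off the stud, more than 60 mm to the side (horizontal distance between bracket and stud above 0.06 m), for 0.2 s.
At the end, for the whole second after the job is handed in: One wing nut lies in each saucer, the spacer stands on the slate coaster and the bracket lies on the trivet: each upright (within 0.15 rad), resting on its place (height within 4 mm), its origin within 15 mm of the centre of its place, and at rest (below 20 mm/s) (((horizontal distance between nut_on_stud and saucer_a below 0.015 m and z of nut_on_stud in the frame of saucer_a between 0.002 and 0.01 m and angle between each of nut_on_stud, nut_loose's own z axis and vertical below 0.15 rad and horizontal distance between nut_loose and saucer_b below 0.015 m and z of nut_loose in the frame of saucer_b between 0.002 and 0.01 m) or (horizontal distance between nut_on_stud and saucer_b below 0.015 m and z of nut_on_stud in the frame of saucer_b between 0.002 and 0.01 m and angle between each of nut_on_stud, nut_loose's own z axis and vertical below 0.15 rad and horizontal distance between nut_loose and saucer_a below 0.015 m and z of nut_loose in the frame of saucer_a between 0.002 and 0.01 m)) and horizontal distance between spacer and coaster below 0.015 m and z of spacer in the frame of coaster between 0.002 and 0.01 m and angle between each of spacer, bracket's own z axis and vertical below 0.15 rad and horizontal distance between bracket and trivet below 0.015 m and z of bracket in the frame of trivet between 0.004 and 0.012 m and linear speed of each of nut_on_stud, nut_loose, spacer, bracket below 0.02 m/s); the robot touches nothing.
It fails at once if the dome nut is shifted by more than 25 mm (distance of dome_nut from where it was at the start of the episode above 0.025 m).
It also fails if it takes over 115 s, if anything falls off the work surface, if the arm or the gripper's body presses on something with over 40 N, if the wrist force passes 120 N, or if a joint passes its speed limit or range.

## Robot

A 6-joint arm with a two-finger parallel gripper is mounted at the origin on the work surface. World frame = base frame: x ahead of the robot, y to its left, z up, the work surface at z = 0. Lengths are in mm, angles in rad, forces in N, time in s.
With the tool pointing down it reaches from about 350 to 975 mm from the base axis. Payload 7.1 kg.
Tool frame: the origin (TCP) lies midway between the tips of the shut fingers; the grasp point (between the pads) lies 19 mm behind it (ctrl.grip_depth is the distance from the TCP to the grasp point, in mm); z points along the fingers, y is the line along which they close (so a half turn about z gives the same grasp; the last joint's range is limited). The gripper opens to 88 mm and grips with 3 to 60 N. Pads are 20 mm wide; open, the fingers measure 115 mm over their backs; the gripper's body (75 mm by 178 mm) begins 61 mm behind the grasp point.
Start: joints at [-1.335, 0.423, 1.63, -0, 1.089, -0.019], TCP at [157.551, -604.799, 222.675] pointing down, gripper open.
Joint ranges: [-3, 3], [-0.9, 2.11], [0.09, 2.58], [-1.31, 4.45], [0.11, 2.69], [-2.54, 2.54]. Speed limits (rad/s): [2.39, 2.39, 3.01, 3.14, 3.14, 3.14].

## Interface

Orientations are given as a rotation vector (axis times angle).
In Python, from workcell import ctrl, cams gives the robot as it stands.
- The arm moves only by the tool move_arm, never from a script. Its argument "steps" is a list of rows, each a list of 3 entries, a list of its own where there are three numbers: the shift along the tool's x, y, z in units of 25 mm (1.0 is 25 mm), then the turn about the tool's z in units of 5 degrees (1.0 is 5 degrees), then the closure, from 0 (fully open) to 1 (shut). A call has 1 to 20 rows; each row shifts and turns the commanded pose from where the row before left it, along the tool's axes as they then stand; what a row does not reach is not made up. A row lasts 1/12 s, in which the tool goes at most 41.7 mm and 7.16 degrees, less where a joint would pass 70% of its speed; a pose out of reach is approached as far as the arm can. A call is refused whole if a number of a shift passes 1 or a number of a turn 1, either way. A call with a gripper value outside its range is refused whole. The fingers move at their own pace and stop on an object; the grip force is fixed at half the most. Time passes only in rows, so rows that do not move let the fingers close. It gives the time, the measured TCP pose, the force, the opening and the grip force at its end, in the units of the state.
- ctrl.get_obs(): the state, without advancing time (a new reading comes with each control period).
- cams.get_image(name): name is "side" or "top" or "wrist"; returns a dict with "image" (384x512x3 uint8, red, green, blue), "camera_matrix" (3x3 intrinsics, pixels), "xyz" and "rotation" of the camera in the world; the wrist camera has in their place "mount" (4x4, takes a point from camera to tool coordinates, whose origin is the TCP and whose axes are the flange's). Camera axes: x right, y down, z forward; pixel columns grow to the right and rows downward; lengths in mm; the calibration is good to about 2 mm. The wrist camera is an equidistant fisheye: a pixel r from the principal point sees the ray r / f radians off the axis. A picture is of the moment at which its call begins: read the wrist's pose just before it. There is no depth.
- ctrl.close_job(): hands the job in; it is judged then, once.
Trained networks look in the newest picture that a camera, given by its name, has taken for a name from the list of things; names that differ only in an ending like _2 or _b are one class to them, and where a whole thing is asked for, a point or a joint stands for the part that bears it (a point fixed in the world has none). Each returns a list of dicts, best first, with "p" (0 to 1); they miss things now and then, are a little off and sometimes report something else, mostly with a low value. They report only what shows in the picture. A call takes as long as a camera call.
- cams.boxes_of(camera, thing): "rect" ([centre column, centre row, width, height] in pixels, round what is visible of it).
- cams.cut_out(camera, thing): "pixels" (384x512 bool, what is visible of it) and "rect" ([centre column, centre row, width, height] in pixels, round what is visible of it).
The state is a dict: "t": time; "qpos": joint angles; "qvel": joint speeds; "joint_torque": joint torques, N m; "ee_pos": TCP position; "orientation": TCP orientation; "ft_force": force on the tool from outside, world axes, zero at the start; "moment": the same for the moment, N m; "width": finger opening in mm; "grasp_force": force on a finger pad.
Only numpy, scipy, OpenCV 4.12 (cv2) and the standard library are available. Lean on these libraries where they do the work, as an engineer would, in place of code of your own. Each camera call takes 0.05 s, during which the arm holds its last target. There are 200 camera calls.

## Working session

There is one attempt and no reset: what is moved stays moved. The work goes in short steps, Python scripts to look and compute and a tool call to move; the robot and the scene stay as the last step left them, time stands still between calls to the robot, and variables do not carry over. Pictures are saved under pics/ and viewed, at most 14 in all, crops included, and the job is handed in when it is done.

Besides the shell and the picture viewer there is one more tool, called after "Emit:" as a command line: name --argument value ..., lists and objects as JSON in quotes. move_arm: Moves the arm, as the interface text tells. Its arguments: {"type":"object","properties":{"steps":{"type":"array"}},"required":["steps"]}

```bash
mkdir -p pics; ls; python3 - <<'E'
from workcell import ctrl, cams
import cv2
o=ctrl.get_obs();print({k:o[k] for k in('t','ee_pos','orientation','width')})
for n in('top','side'):
    r=cams.get_image(n);cv2.imwrite(f'pics/{n}0.png',r['image'][:,:,::-1]);print(n,r['camera_matrix'],r['xyz'],r['rotation'])
    for t in['nut_on_stud','nut_loose','spacer','bracket','stud','saucer_a','coaster','trivet','dome_nut']:
        print(t,[(round(b['p'],2),[round(x,1) for x in b['rect']]) for b in cams.boxes_of(n,t)][:4])
E
```

```text
pics
{'t': 0.0, 'ee_pos': array([ 157.43264624, -604.27834885,  221.9091261 ]), 'orientation': array([-3.11463302e+00, -3.98952411e-01,  2.64102591e-04]), 'width': 87.83027938526925}
top [[357.77160847   0.         261.59750633]
 [  0.         357.77160847 187.31489393]
 [  0.           0.           1.        ]] [354.36747404  -8.07627348 905.84957802] [-2.2522648   1.89872099 -0.24157531]
nut_on_stud [(0.58, [225.5, 191.4, 16.6, 9.1])]
nut_loose [(0.41, [313.2, 155.9, 11.9, 11.9])]
spacer [(0.43, [227.3, 197.4, 8.2, 8.1])]
bracket [(0.95, [221.2, 199.3, 44.4, 47.3])]
stud [(0.85, [230.1, 194.1, 35.0, 49.7])]
saucer_a [(0.93, [396.3, 258.4, 45.4, 42.6]), (0.59, [173.1, 151.8, 42.9, 40.7])]
coaster [(0.96, [123.2, 209.0, 44.8, 48.0])]
trivet [(0.71, [384.2, 196.1, 50.8, 50.7])]
dome_nut [(0.64, [277.4, 153.7, 6.5, 6.0])]
side [[359.83985377   0.         260.4739579 ]
 [  0.         359.83985377 189.85318894]
 [  0.           0.           1.        ]] [467.37612855 757.83838746 513.82657485] [-0.2207249   2.68553269 -1.50723396]
nut_on_stud [(0.21, [218.9, 200.0, 15.2, 11.4])]
nut_loose [(0.43, [226.2, 180.1, 14.2, 11.3])]
spacer []
bracket [(0.84, [269.1, 227.7, 46.5, 35.6])]
stud [(0.91, [268.9, 233.2, 58.7, 36.9])]
saucer_a [(0.91, [308.2, 154.2, 36.3, 18.7]), (0.58, [204.6, 281.1, 56.9, 42.5])]
coaster [(0.68, [290.8, 334.8, 70.7, 66.6])]
trivet [(0.84, [260.4, 155.4, 36.8, 20.2])]
dome_nut [(0.67, [219.8, 201.4, 10.3, 13.4])]
```

```bash
python3 - <<'E'
import cv2
a=cv2.imread('pics/top0.png');cv2.imwrite('pics/top1.png',cv2.resize(a[120:290,90:430],(800,400),interpolation=cv2.INTER_CUBIC))
a=cv2.imread('pics/side0.png');cv2.imwrite('pics/side1.png',cv2.resize(a[120:384,130:400],(614,600),interpolation=cv2.INTER_CUBIC))
E
cat > h.py <<'E'
from workcell import ctrl,cams
import numpy as np,cv2
from scipy.spatial.transform import Rotation as R
def ray(cam,img,px,obs=None):
    K=img['camera_matrix'];u=np.array([(px[0]-K[0,2])/K[0,0],(px[1]-K[1,2])/K[1,1]])
    if cam!='wrist':
        return np.array(img['xyz']),R.from_rotvec(img['rotation']).apply([*u,1]) if np.size(img['rotation'])==3 else np.array(img['rotation'])@[*u,1]
    th=np.linalg.norm(u);d=np.array([*(u/max(th,1e-9)*np.sin(th)),np.cos(th)])
    M=np.array(img['mount']);T=R.from_rotvec(obs['orientation'])
    return T.apply(M[:3,3])+obs['ee_pos'],T.apply(M[:3,:3]@d)
def at(cam,img,px,z,obs=None):
    c,d=ray(cam,img,px,obs);return (c+d*(z-c[2])/d[2])[:2]
def pix(img,p,obs):
    M=np.array(img['mount']);T=R.from_rotvec(obs['orientation'])
    q=M[:3,:3].T@(T.inv().apply(np.array(p)-obs['ee_pos'])-M[:3,3])
    th=np.arctan2(np.hypot(q[0],q[1]),q[2]);K=img['camera_matrix']
    return K[:2,2]+K[0,0]*th*q[:2]/np.hypot(q[0],q[1])
E
python3 - <<'E'
from h import *
i=cams.get_image('top')
for n,p,z in[('bracket',(221.2,199.3),20),('nut',(225.5,191.4),60),('loose?',(313.2,155.9),20),('loose2',(277.4,153.7),15),('spacer',(227.3,197.4),38),('stud',(230.1,194.1),10),('sA',(396.3,258.4),8),('sB',(173.1,151.8),8),('coaster',(123.2,209),6),('trivet',(384.2,196.1),8)]:
    print(n,at('top',i,p,z).round(1))
i=cams.get_image('side')
for n,p,z in[('sA',(308.2,154.2),8),('sB',(204.6,281.1),8),('coaster',(290.8,334.8),4),('trivet',(260.4,155.4),4),('loose',(226.2,180.1),12),('dome',(219.8,201.4),9),('stud',(268.9,233.2),20)]:print(n,at('side',i,p,z).round(1))
E
```

```text
bracket [527.5 121. ]
nut [540.7 108.7]
loose? [682.  -93.2]
loose2 [6.739e+02 1.000e-01]
spacer [531.3 104.4]
stud [546.7 102.6]
sA [ 456.7 -332.3]
sB [634.6 273.6]
coaster [463.  364.2]
trivet [ 609.3 -289.3]
sA [ 462.  -307.4]
sB [634.7 286.6]
coaster [463.9 373.8]
trivet [ 613.6 -276.4]
loose [681.2 -87.3]
dome [673.4  16.2]
stud [532.1 135.9]
```

View pics/top1.png

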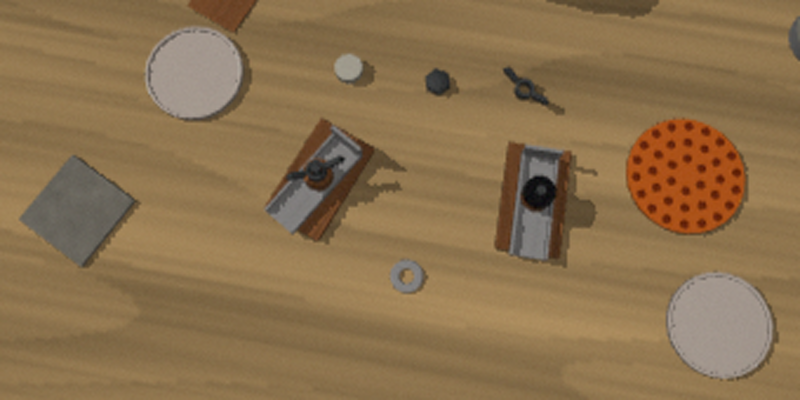

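View pics/side1.png

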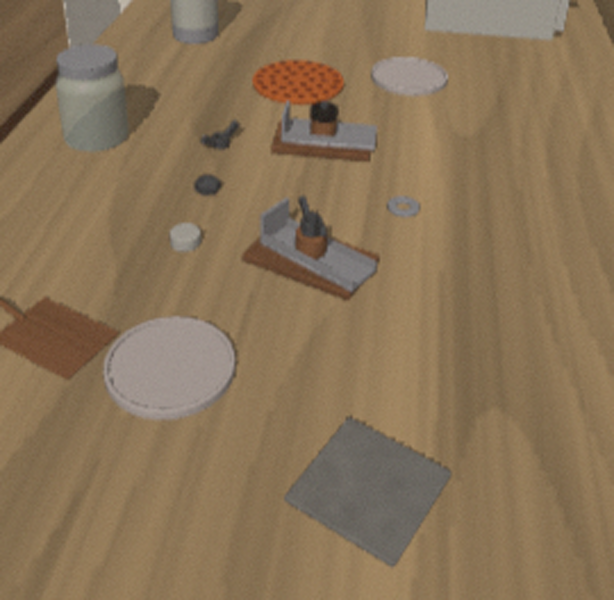

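The top view (crop pixels) shows the wanted stud with its wing nut at (318,172), the dome nut at (437,82), the loose nut at (525,90) and the knob stud at (540,192). The saucers are at (195,73) and (720,326), the coaster at (77,210) and the trivet at (687,176). The side view shows the same layout.

The two fixed views disagree by 10–25 mm, so I'll measure with the wrist camera.

Emit:
move_arm --steps '[[[1,-1,-0.15],0,0],[[1,-1,-0.15],0,0],[[1,-1,-0.15],0,0],[[1,-1,-0.15],0,0],[[1,-1,-0.15],0,0],[[1,-1,-0.15],0,0],[[1,-1,-0.15],0,0],[[1,-1,-0.15],0,0],[[1,-1,-0.15],0,0],[[1,-1,-0.15],0,0],[[1,-1,-0.15],0,0],[[1,-1,-0.15],0,0],[[1,-1,-0.15],0,0],[[1,-1,-0.15],0,0],[[1,-1,-0.15],0,0],[[1,-1,-0.15],0,0],[[1,-1,-0.15],0,0],[[0.5,-0.5,0],0,0],[[0,0,0],0,0],[[0,0,0],0,0]]'

```text
t: 2.77
ee_pos: [470.7, -70.6, 286.3]
orientation: [3.115, 0.403, -0.001]
ft_force: [0.1, -0.7, -0.4]
width: 87.4
grasp_force: 0.0
```

```bash
cat >> h.py <<'E'
def look(save=None,things=('nut_on_stud','nut_loose','spacer','bracket','stud','saucer_a','coaster','trivet','dome_nut')):
    zs=dict(nut_on_stud=58,nut_loose=15,spacer=38,bracket=15,stud=10,saucer_a=8,coaster=6,trivet=8,dome_nut=9)
    o=ctrl.get_obs();i=cams.get_image('wrist')
    print('t',round(o['t'],2),'tcp',o['ee_pos'].round(1),'yaw',np.degrees(np.arctan2(*(R.from_rotvec(o['orientation']).apply([1,0,0])[[1,0]]))).round(1),'w',round(o['width'],1))
    if save:cv2.imwrite(f'pics/{save}.png',cv2.resize(i['image'][:,:,::-1],(800,600),interpolation=cv2.INTER_CUBIC))
    for t in things:
        for c in cams.cut_out('wrist',t)[:3]:
            m=c['pixels'].astype(np.uint8);rc=cv2.minAreaRect(cv2.findNonZero(m))
            print(t,round(c['p'],2),np.round(c['rect'],1),'ctr',at('wrist',i,rc[0],zs[t],o).round(1),'box',at('wrist',i,c['rect'][:2],zs[t],o).round(1))
    return o,i
E
python3 - <<'E'
from h import *
o,i=look('w1')
print(i['camera_matrix'],np.round(i['mount'],3))
E
```

```text
t 2.77 tcp [470.7 -70.6 286.3] yaw 14.7 w 87.4
nut_on_stud 0.69 [137.3  86.   38.1  17.9] ctr [540.2 111.3] box [539.5 114. ]
nut_on_stud 0.42 [156.2  86.6  69.8  90.5] ctr [541.4  93.8] box [543.5  86.3]
nut_on_stud 0.28 [153.5  89.8  13.   12.7] ctr [537.9  91.5] box [538.5  89.1]
nut_loose 0.64 [307.1  28.7  32.   36. ] ctr [679.9 -90.7] box [680.9 -92.1]
spacer 0.46 [148.6  87.9  18.7  20.8] ctr [541.1 105.4] box [539.7 104.4]
bracket 0.73 [147.6  87.7  67.4  78.3] ctr [536.4 121.2] box [539.5 114.8]
stud 0.91 [156.1  87.   70.6  85.9] ctr [541.5 112.1] box [543.  103.3]
saucer_a 0.98 [81.5 25.9 52.7 51.9] ctr [625.6 268.3] box [624.9 268.1]
saucer_a 0.97 [402.4 205.9  52.9  64.9] ctr [ 459.7 -325.6] box [ 461.4 -330.4]
coaster 0.7 [ 27.7 110.6  42.6  64.5] ctr [464.1 362.9] box [465.1 358.5]
coaster 0.49 [402.1 206.8  55.5  64.7] ctr [ 459.5 -325.8] box [ 459.4 -331.8]
trivet 0.81 [405.1 109.   72.1  74.3] ctr [ 612.3 -275.6] box [ 614.8 -277.9]
dome_nut 0.82 [241.6  17.5  17.5  18.8] ctr [672.7   5.1] box [673.7   4.4]
[[297.31863964   0.         255.67534402]
 [  0.         297.31863964 191.55428717]
 [  0.           0.           1.        ]] [[-1.00000e-03 -9.63000e-01 -2.71000e-01  7.42280e+01]
 [ 1.00000e+00 -1.00000e-03 -1.00000e-03 -3.29000e-01]
 [ 0.00000e+00 -2.71000e-01  9.63000e-01 -1.61222e+02]
 [ 0.00000e+00  0.00000e+00  0.00000e+00  1.00000e+00]]
```

View pics/w1.png

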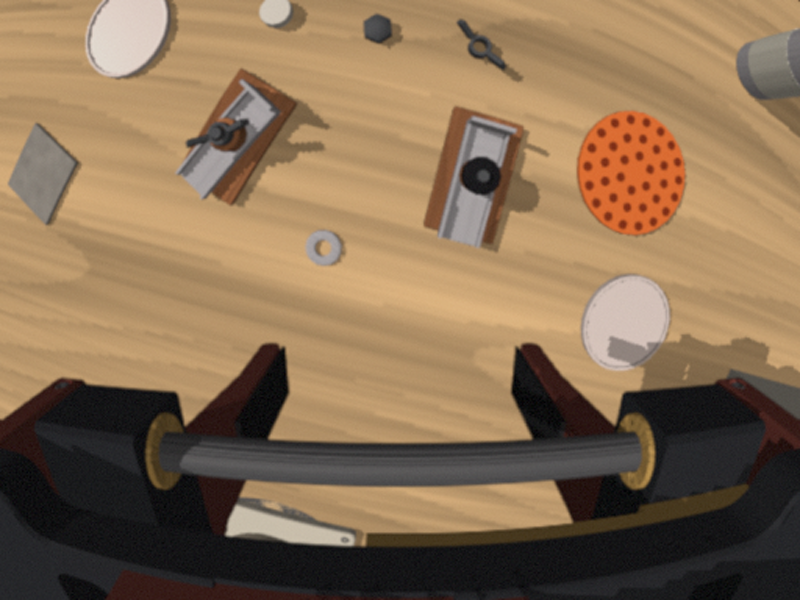

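The wrist picture shows the stud stack at (228,135), the dome nut at (377,28), the loose nut at (480,45), the knob stud at (480,175) and the trivet at (632,172). I'll go over the stack for a closer measurement.

Emit:
move_arm --steps '[[[0.4,-0.87,0.2],0,0],[[0.4,-0.87,0.2],0,0],[[0.4,-0.87,0.2],0,0],[[0.4,-0.87,0.2],0,0],[[0.4,-0.87,0.2],0,0],[[0.4,-0.87,0.2],0,0],[[0.4,-0.87,0.2],0,0],[[0,0,0],0,0],[[0,0,0],0,0]]'

```text
t: 4.02
ee_pos: [499.8, 94.4, 251.1]
orientation: [3.115, 0.402, -0.001]
ft_force: [-0.8, -0.3, -0.2]
width: 87.7
grasp_force: 0.0
```

```bash
cat >> h.py <<'E'
def axis(i,o,thing,z,k=0):
    c=cams.cut_out('wrist',thing)[k];v,u=np.nonzero(c['pixels'])
    P=np.array([at('wrist',i,(a,b),z,o) for a,b in zip(u,v)])
    m=P.mean(0);w,V=np.linalg.eigh(np.cov((P-m).T));q=(P-m)@V
    mid=m+V@((q.max(0)+q.min(0))/2)
    print('axis',thing,round(c['p'],2),'mean',m.round(1),'mid',mid.round(1),'ang',np.degrees(np.arctan2(V[1,1],V[0,1])).round(1),'ext',np.ptp(q,axis=0).round(1))
E
python3 - <<'E'
from h import *
o,i=look('w2',('nut_on_stud','spacer','bracket','stud','saucer_a','coaster'))
axis(i,o,'nut_on_stud',56);axis(i,o,'bracket',20)
E
```

```text
t 4.02 tcp [499.8  94.4 251.1] yaw 14.7 w 87.7
nut_on_stud 0.7 [249.  133.2  49.   16.7] ctr [543.  113.8] box [542.6 114.3]
spacer 0.7 [250.3 132.2  24.6  17.3] ctr [546.8 113.6] box [542.6 113.1]
spacer 0.56 [247.1 134.2  84.5  78.2] ctr [537.8 117.5] box [539.1 116.4]
spacer 0.5 [413.8  80.6  24.1  36.4] ctr [671.1 -78.5] box [675.9 -81.5]
bracket 0.76 [246.4 134.6  80.9  78.5] ctr [535.5 118.7] box [536.4 117.3]
stud 0.66 [251.4 129.9  80.   99.2] ctr [541.5 114.2] box [543.8 112.4]
saucer_a 0.94 [155.2  40.8  73.4  72. ] ctr [636.4 274.6] box [636.6 275.2]
saucer_a 0.67 [471.6 235.   39.9  29.8] ctr [ 484.9 -311.2] box [ 481.5 -319.8]
coaster 0.92 [ 84.2 144.6  61.   78.4] ctr [465.  364.6] box [466.5 359.1]
axis nut_on_stud 0.7 mean [542.9 113.2] mid [543.  114.4] ang 119.5 ext [20.5 58.8]
axis bracket 0.76 mean [535.7 118.7] mid [535.6 117.8] ang 151.2 ext [ 42.5 115.5]
```

View pics/w2.png

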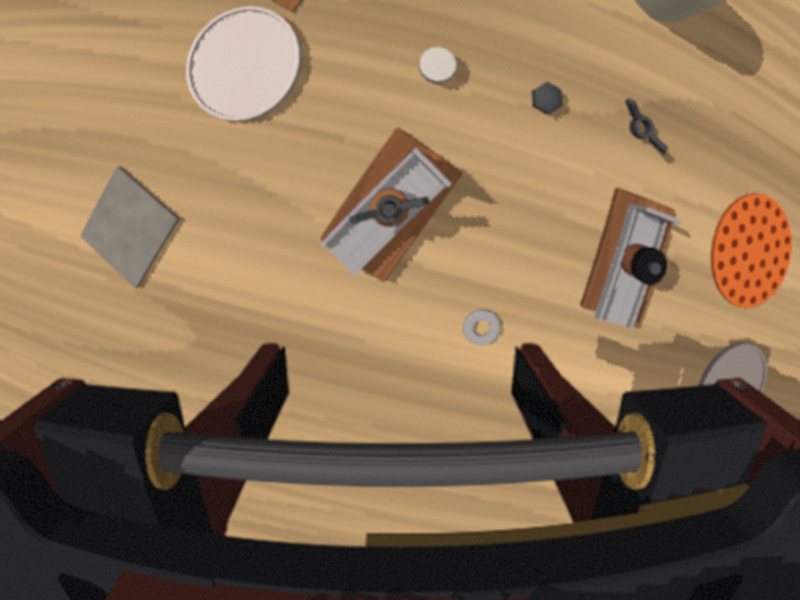

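The stack is at (390,208), with the wings about 32° off the bracket's long axis. I'll turn to the wing yaw (119.5°), centre over the nut and come down to about z = 150.

Emit:
move_arm --steps '[[[0,0,0],-1,0],[[0,0,0],-1,0],[[0,0,0],-1,0],[[0,0,0],-1,0],[[0,0,0],-1,0],[[0,0,0],-1,0],[[0,0,0],-1,0],[[0,0,0],-1,0],[[0,0,0],-1,0],[[0,0,0],-1,0],[[0,0,0],-1,0],[[0,0,0],-1,0],[[0,0,0],-1,0],[[0,0,0],-1,0],[[0,0,0],-1,0],[[0,0,0],-1,0],[[0,0,0],-1,0],[[0,0,0],-1,0],[[0,0,0],-1,0],[[0,0,0],-1,0]]'

```text
t: 6.13
ee_pos: [500.1, 93.6, 251.5]
orientation: [1.692, 2.647, 0.0]
ft_force: [1.0, 0.6, 0.3]
width: 88.0
grasp_force: 0.0
```

Emit:
move_arm --steps '[[[0,0.5,1],-1,0.25],[[0,0.5,1],0,0.25],[[0,0.5,1],0,0.25],[[0,0.4,0.8],0,0.25],[[0,0,0],0,0.25],[[0,0,0],0,0.25]]'

```text
t: 6.63
ee_pos: [541.2, 116.1, 155.7]
orientation: [-1.579, -2.714, 0.003]
ft_force: [-0.9, 0.1, 0.3]
width: 65.7
grasp_force: 0.0
```

```bash
python3 - <<'E'
from h import *
o,i=look('w3',('nut_on_stud','spacer','bracket'))
axis(i,o,'nut_on_stud',56);axis(i,o,'bracket',20)
for z in (38,52,58,64): print(pix(i,[543,114,z],o)*800/512)
E
```

```text
t 6.63 tcp [541.2 116.1 155.7] yaw 119.6 w 65.7
nut_on_stud 0.65 [253.7 194.6  22.3  66.6] ctr [539.8 116.1] box [540.1 114.2]
spacer 0.6 [257.5 184.1  31.6  22.5] ctr [538.4 121.5] box [540.8 120. ]
bracket 0.76 [252.  180.6  94.3 120.1] ctr [537.4 116.6] box [536.9 115.5]
axis nut_on_stud 0.65 mean [540.1 116.3] mid [540.9 115.1] ang 119.3 ext [20.1 61.9]
axis bracket 0.76 mean [535.6 119.3] mid [537.7 114.3] ang 150.1 ext [ 46.9 125.1]
[400.57074682 297.47629633]
[400.55941522 303.73636126]
[400.5541696  306.61019493]
[400.54866645 309.60909952]
```

View pics/w3.png

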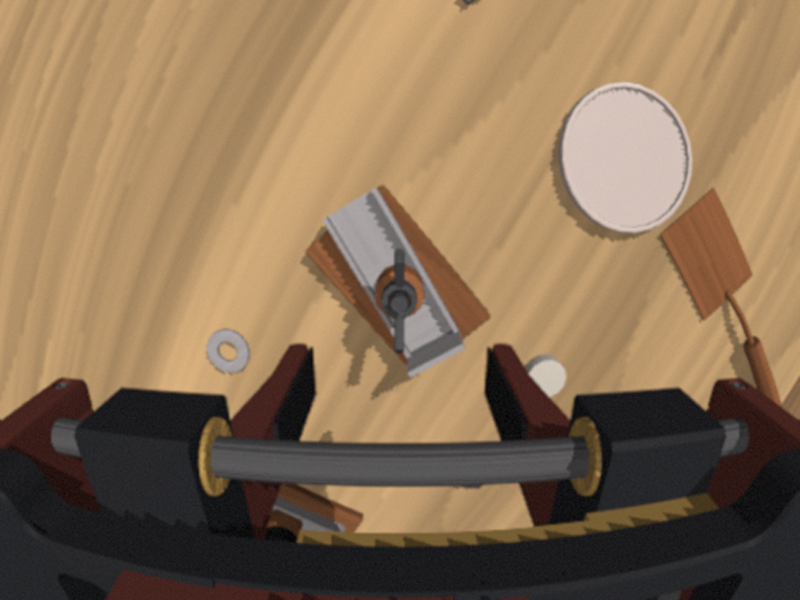

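The nut sits almost centred under the gripper at (398,298), with both fingers clear of the end plate. I'll descend and grip.

Emit:
move_arm --steps '[[[0.05,-0.03,0.9],0,0.25],[[0,0,0.9],0,0.25],[[0,0,0.9],0,0.25],[[0,0,0.9],0,0.25],[[0,0,0.6],0,0.25],[[0,0,0.36],0,0.25],[[0,0,0],0,0.25],[[0,0,0],0,1],[[0,0,0],0,1],[[0,0,0],0,1],[[0,0,0],0,1],[[0,0,0],0,1],[[0,0,0],0,1],[[0,0,0],0,1],[[0,0,0],0,1]]'

```text
t: 8.18
ee_pos: [540.7, 117.1, 42.7]
orientation: [1.58, 2.715, 0.0]
ft_force: [-0.5, -0.6, 2.5]
width: 20.8
grasp_force: 30.0
```

Emit:
move_arm --steps '[[[0,0,-0.3],0,1],[[0,0,-0.6],0,1],[[0,0,-0.9],0,1],[[0,0,-0.9],0,1],[[0,0,-0.8],0,1],[[0.3,0.8,0],0,1],[[0.3,0.8,0],0,1],[[0.3,0.8,0],0,1],[[0.3,0.8,0],0,1],[[0,0,0],0,1],[[0,0,0],0,1]]'

```text
t: 9.1
ee_pos: [595.4, 183.2, 130.0]
orientation: [1.579, 2.716, -0.0]
ft_force: [0.5, -1.1, -0.6]
width: 20.7
grasp_force: 30.0
```

```bash
python3 - <<'E'
from h import *
o,i=look('w4',('saucer_a','spacer','nut_on_stud'))
axis(i,o,'saucer_a',8)
E
```

```text
t 9.1 tcp [595.4 183.2 130. ] yaw 119.7 w 20.7
saucer_a 0.58 [340.  126.3 107.4 109.6] ctr [634.8 277.3] box [636.8 276.5]
spacer 0.63 [173.7 224.9  38.   33.5] ctr [541.5 122.1] box [542.9 119.5]
spacer 0.19 [341.  125.4 111.7 109.3] ctr [626.9 274.3] box [628.9 274.6]
nut_on_stud 0.78 [254.3 239.6  37.1  86.1] ctr [612.3 153.6] box [611.4 153. ]
axis saucer_a 0.58 mean [636.1 277.9] mid [638.2 278.7] ang -170.0 ext [109.2 110.4]
```

View pics/w4.png

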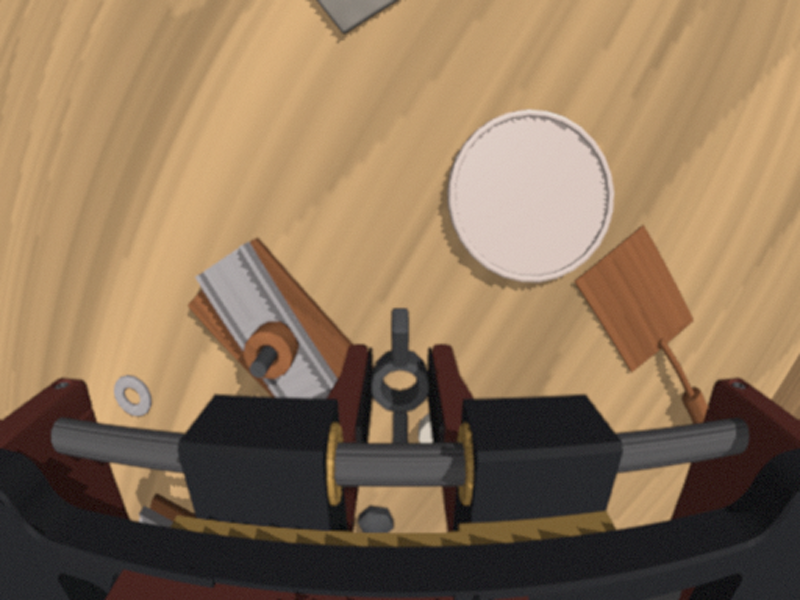

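The nut is held level at (400,385) and the spacer stayed on the stud. The saucer is at (531,195), which is about (636,277) in the world.

Emit:
move_arm --steps '[[[0.6,0.82,0],0,1],[[0.6,0.82,0],0,1],[[0.6,0.82,0],0,1],[[0.66,0.81,0],0,1],[[0,0,0.8],0,1],[[0,0,1],0,1],[[0,0,1],0,1],[[0,0,0.9],0,1],[[0,0,0.6],0,1],[[0,0,0.35],0,1],[[0,0,0],0,1],[[0,0,0],0,1]]'

```text
t: 10.35
ee_pos: [636.4, 276.4, 14.1]
orientation: [1.581, 2.715, 0.0]
ft_force: [-0.2, -0.2, 0.3]
width: 20.6
grasp_force: 30.0
```

Emit:
move_arm --steps '[[[0,0,0.1],0,1],[[0,0,0],0,1],[[0,0,0],0,1]]'

```text
t: 10.6
ee_pos: [636.5, 276.7, 12.2]
orientation: [1.58, 2.714, 0.002]
ft_force: [1.0, -0.1, -1.0]
width: 20.5
grasp_force: 30.0
```

Emit:
move_arm --steps '[[[0,0,0],0,0.3],[[0,0,0],0,0.3],[[0,0,0],0,0.3],[[0,0,0],0,0.3],[[0,0,-0.4],0,0.3],[[0,0,-1],0,0.3],[[0,0,-1],0,0.3],[[0,0,-1],0,0.3],[[0,0,-1],0,0.3],[[0,0,-1],0,0.3],[[0,0,0],0,0.3],[[0,0,0],0,0.3]]'

```text
t: 11.6
ee_pos: [637.1, 276.9, 148.7]
orientation: [1.579, 2.713, 0.005]
ft_force: [-1.2, -0.1, -1.2]
width: 61.5
grasp_force: 0.0
```

```bash
python3 - <<'E'
from h import *
o,i=look(None,('saucer_a','nut_on_stud'))
axis(i,o,'nut_on_stud',25)
E
```

```text
t 11.6 tcp [637.1 276.9 148.7] yaw 119.6 w 61.5
saucer_a 0.88 [258.8 180.4 105.3 102.9] ctr [637.3 280.9] box [639.8 280.3]
nut_on_stud 0.67 [253.1 188.9  20.1  60.2] ctr [632.5 283.2] box [632.7 281.3]
axis nut_on_stud 0.67 mean [637.  275.5] mid [637.2 274.8] ang 119.9 ext [17.9 61.8]
```

Emit:
move_arm --steps '[[[-0.52,-0.93,0],0,0.3],[[-0.52,-0.93,0],0,0.3],[[-0.52,-0.93,0],0,0.3],[[-0.52,-0.93,0],0,0.3],[[-0.52,-0.93,0],0,0.3],[[-0.52,-0.93,0],0,0.3],[[-0.52,-0.93,0],0,0.3],[[0,0,0],-1,0.3],[[0,0,0],-1,0.3],[[0,0,0],-1,0.3],[[0,0,0],-1,0.3],[[0,0,0],-1,0.3],[[0,0,0],-1,0.3],[[0,0,0],0,0.3],[[0,0,0],0,0.3]]'

```text
t: 13.05
ee_pos: [538.9, 116.9, 145.3]
orientation: [-0.827, -3.029, 0.001]
ft_force: [-0.5, -0.4, 0.7]
width: 61.7
grasp_force: 0.0
```

```bash
python3 - <<'E'
from h import *
o,i=look('w5',('spacer','bracket','nut_on_stud'))
axis(i,o,'spacer',38);axis(i,o,'bracket',20)
print(pix(i,[540.7,117.1,38],o)*800/512,pix(i,[540.7,117.1,58],o)*800/512)
E
```

```text
t 13.05 tcp [538.9 116.9 145.3] yaw 149.4 w 61.7
spacer 0.88 [255.9 192.   35.   35. ] ctr [538.9 115.8] box [540.4 116.4]
spacer 0.2 [253.9 179.9  84.6 112.6] ctr [532.3 119. ] box [529.5 120.8]
bracket 0.75 [257.1 181.9  43.9 122.8] ctr [537.9 116.9] box [537.5 119.6]
nut_on_stud 0.69 [422.1 193.1  31.1  46. ] ctr [612.7 255.5] box [618.9 257.9]
axis spacer 0.88 mean [538.2 116.5] mid [539.2 115.7] ang 148.0 ext [31.2 35.1]
axis bracket 0.75 mean [535.4 118.5] mid [539.2 115.2] ang 149.6 ext [ 43.6 126.3]
[401.00564706 299.8178384 ] [401.07886252 309.47007171]
```

View pics/w5.png

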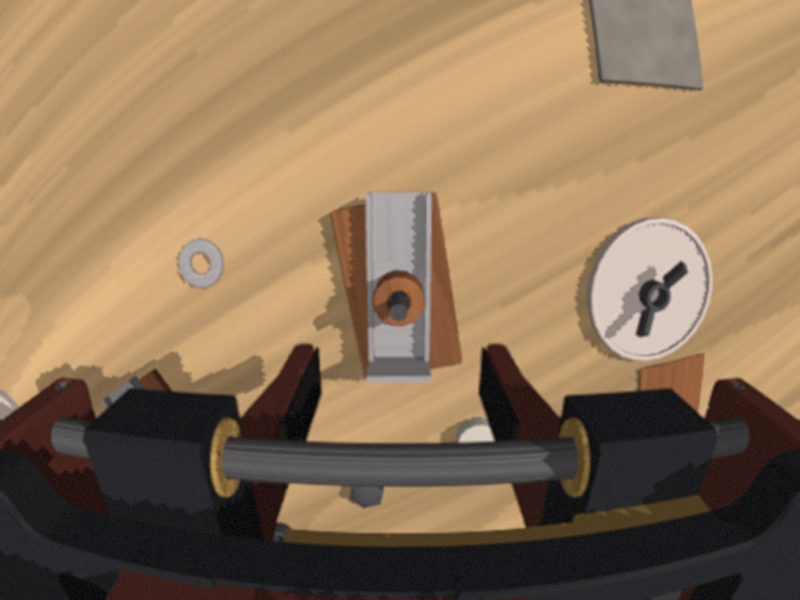

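The nut lies centred in the saucer at (653,295). The spacer at (399,299) and the bracket are aligned with the gripper. Taking the spacer next.

Emit:
move_arm --steps '[[[-0.05,0,0.9],0,0.3],[[0,0,1],0,0.3],[[0,0,1],0,0.3],[[0,0,0.9],0,0.3],[[0,0,0.6],0,0.3],[[0,0,0.4],0,0.3],[[0,0,0],0,0.3],[[0,0,0],0,1],[[0,0,0],0,1],[[0,0,0],0,1],[[0,0,0],0,1],[[0,0,0],0,1],[[0,0,0],0,1],[[0,0,0],0,1]]'

```text
t: 14.52
ee_pos: [541.0, 116.4, 27.0]
orientation: [0.823, 3.031, 0.001]
ft_force: [-1.1, -1.1, 7.1]
width: 30.8
grasp_force: 30.0
```

Emit:
move_arm --steps '[[[0,0,-0.3],0,1],[[0,0,-0.6],0,1],[[0,0,-0.9],0,1],[[0,0,-0.9],0,1],[[0,0,-0.9],0,1],[[0.96,0.87,0],0,1],[[0.96,0.87,0],0,1],[[0.96,0.87,0],0,1],[[0.96,0.87,0],0,1],[[0.96,0.87,0],0,1],[[0.96,0.87,0],0,1],[[0,0,0],0,1],[[0,0,0],0,1]]'

```text
t: 15.6
ee_pos: [481.7, 303.1, 116.5]
orientation: [0.819, 3.033, 0.0]
ft_force: [0.0, -0.8, -0.4]
width: 30.6
grasp_force: 30.0
```

```bash
python3 - <<'E'
from h import *
o,i=look('w6',('coaster','spacer'))
axis(i,o,'coaster',6)
E
```

```text
t 15.6 tcp [481.7 303.1 116.5] yaw 149.8 w 30.6
coaster 0.97 [301.6 138.4  99.4  94.9] ctr [461.4 367.6] box [461.3 364.5]
spacer 0.6 [258.  240.1  54.   60.2] ctr [514.1 284.5] box [515.7 286.1]
axis coaster 0.97 mean [461.5 367.2] mid [462.6 368.1] ang 59.5 ext [94.4 95.5]
```

View pics/w6.png

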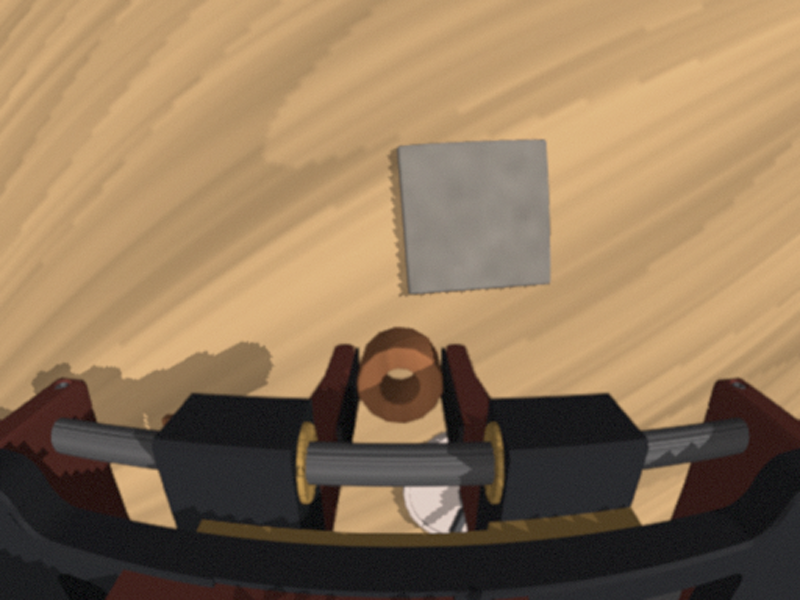

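The spacer is held upright at (400,372) and the coaster is at (475,216), about (462.5,366.5) in the world.

Emit:
move_arm --steps '[[[0.65,0.6,0],0,1],[[0.65,0.6,0],0,1],[[0.64,0.6,0],0,1],[[0,0,0.8],0,1],[[0,0,1],0,1],[[0,0,0.9],0,1],[[0,0,0.7],0,1],[[0,0,0.4],0,1],[[0,0,0],0,1],[[0,0,0],0,1],[[0,0,0],0,1]]'

```text
t: 16.72
ee_pos: [464.2, 365.2, 22.1]
orientation: [0.825, 3.031, 0.002]
ft_force: [-0.5, 0.4, -0.5]
width: 30.7
grasp_force: 30.0
```

Emit:
move_arm --steps '[[[0,0,0.09],0,1],[[0,0,0],0,1],[[0,0,0],0,1],[[0,0,0],0,0.3],[[0,0,0],0,0.3],[[0,0,0],0,0.3],[[0,0,0],0,0.3],[[0,0,0],0,0.3],[[0,0,-0.5],0,0.3],[[0,0,-1],0,0.3],[[0,0,-1],0,0.3],[[0,0,-1],0,0.3],[[0,0,-1],0,0.3],[[0,0,-0.6],0,0.3],[[0,0,0],0,0.3],[[0,0,0],0,0.3]]'

```text
t: 18.05
ee_pos: [463.7, 365.4, 147.7]
orientation: [0.823, 3.03, 0.003]
ft_force: [-0.3, -0.5, 0.0]
width: 61.2
grasp_force: 0.0
```

```bash
python3 - <<'E'
from h import *
o,i=look(None,('spacer',))
axis(i,o,'spacer',30);axis(i,o,'coaster',6)
E
```

```text
t 18.05 tcp [463.7 365.4 147.7] yaw 149.6 w 61.2
spacer 0.72 [257.5 186.8  31.   36. ] ctr [460.6 367.8] box [462.6 368.7]
axis spacer 0.72 mean [462.4 366.4] mid [462.5 366.3] ang 154.1 ext [30.6 35.4]
axis coaster 0.66 mean [460.6 369.7] mid [462.7 368.3] ang 49.7 ext [106.2 106.2]
```

Emit:
move_arm --steps '[[[-0.95,-0.88,0],0,0.3],[[-0.95,-0.88,0],0,0.3],[[-0.95,-0.88,0],0,0.3],[[-0.95,-0.88,0],0,0.3],[[-0.95,-0.88,0],0,0.3],[[-0.95,-0.88,0],0,0.3],[[-0.95,-0.88,0],0,0.3],[[-0.95,-0.88,0],0,0.3],[[0,0,0],0,0.3],[[0,0,0],0,0.3]]'

```text
t: 19.08
ee_pos: [537.9, 115.7, 145.4]
orientation: [-0.828, -3.029, 0.001]
ft_force: [-0.2, 0.9, -0.3]
width: 61.5
grasp_force: 0.0
```

```bash
python3 - <<'E'
from h import *
o,i=look(None,('bracket','stud'))
axis(i,o,'bracket',20)
axis(i,o,'bracket',14)
E
```

```text
t 19.08 tcp [537.9 115.7 145.4] yaw 149.4 w 61.5
bracket 0.58 [256.1 183.2  43.5 120.6] ctr [537.4 117.7] box [537.1 116.8]
stud 0.79 [253.9 181.8  86.6 120.2] ctr [538.3 115.1] box [535.8 115. ]
axis bracket 0.58 mean [536.1 118.2] mid [539.  116.5] ang 149.6 ext [ 42.5 125.2]
axis bracket 0.58 mean [537.4 117.4] mid [540.3 115.8] ang 149.6 ext [ 43.4 127.8]
```

Emit:
move_arm --steps '[[[-0.07,0.08,0.9],0,0.3],[[0,0,1],0,0.3],[[0,0,1],0,0.3],[[0,0,1],0,0.3],[[0,0,0.7],0,0.3],[[0,0,0.5],0,0.3],[[0,0,0.2],0,0.3],[[0,0,0],0,0.3],[[0,0,0],0,0.3]]'

```text
t: 20.08
ee_pos: [541.0, 118.5, 14.4]
orientation: [0.823, 3.031, 0.0]
ft_force: [1.0, -0.3, 0.1]
width: 61.7
grasp_force: 0.0
```

Emit:
move_arm --steps '[[[-0.02,-0.06,0.06],0,0.3],[[0,0,0],0,1],[[0,0,0],0,1],[[0,0,0],0,1],[[0,0,0],0,1],[[0,0,0],0,1],[[0,0,0],0,1]]'

```text
t: 20.67
ee_pos: [540.6, 116.4, 12.9]
orientation: [0.824, 3.031, 0.0]
ft_force: [-1.1, -1.6, 6.4]
width: 39.5
grasp_force: 30.0
```

Emit:
move_arm --steps '[[[0,0,-0.3],0,1],[[0,0,-0.6],0,1],[[0,0,-0.8],0,1],[[0,0,-0.8],0,1],[[0,0,-0.8],0,1],[[0,0,-0.8],0,1],[[0,0,-0.5],0,1],[[0,0,0],0,1]]'

```text
t: 21.33
ee_pos: [541.9, 116.8, 130.3]
orientation: [0.823, 3.028, 0.003]
ft_force: [0.4, -0.0, -1.9]
width: 39.5
grasp_force: 30.0
```

Emit:
move_arm --steps '[[[-0.4,-0.6,0],0,1],[[-0.61,-0.99,0],0,1],[[-0.61,-0.99,0],0,1],[[-0.61,-0.99,0],0,1],[[-0.61,-0.99,0],0,1],[[-0.61,-0.99,0],0,1],[[-0.61,-0.99,0],0,1],[[-0.61,-0.99,0],0,1],[[-0.61,-0.99,0],0,1],[[-0.61,-0.99,0],0,1],[[-0.61,-0.99,0],0,1],[[-0.61,-0.99,0],0,1],[[-0.61,-0.99,0],0,1],[[-0.61,-0.99,0],0,1],[[-0.3,-0.4,0],0,1],[[0,0,0],0,1]]'

```text
t: 22.67
ee_pos: [550.6, -294.1, 126.5]
orientation: [-0.828, -3.03, 0.0]
ft_force: [-0.4, 0.5, -1.3]
width: 39.6
grasp_force: 30.0
```

Emit:
move_arm --steps '[[[0,0,0],1,1],[[0,0,0],1,1],[[0,0,0],1,1],[[0,0,0],1,1],[[0,0,0],1,1],[[0,0,0],1,1],[[0,0,0],1,1],[[0,0,0],1,1],[[0,0,0],1,1],[[0,0,0],1,1],[[0,0,0],1,1],[[0,0,0],1,1],[[0,0,0],1,1],[[0,0,0],1,1],[[0,0,0],1,1],[[0,0,0],1,1],[[0,0,0],1,1],[[0,0,0],1,1],[[0,0,0],0,1],[[0,0,0],0,1]]'

```text
t: 24.33
ee_pos: [550.6, -290.4, 126.9]
orientation: [-2.722, -1.565, 0.001]
ft_force: [0.2, 0.8, -1.4]
width: 39.7
grasp_force: 30.0
```

```bash
python3 - <<'E'
from h import *
o,i=look('w7',('trivet','bracket','saucer_a','nut_loose','dome_nut'))
axis(i,o,'trivet',8)
E
```

```text
t 24.33 tcp [ 550.6 -290.4  126.9] yaw 59.8 w 39.7
trivet 0.75 [309.2 144.2 130.3 127. ] ctr [ 623.  -277.3] box [ 615.9 -279.1]
bracket 0.62 [257.2 231.8  80.  207.1] ctr [ 527.2 -330.5] box [ 529.4 -329. ]
saucer_a 0.91 [204.9 245.4  94.7  74.4] ctr [ 473.7 -312.4] box [ 472.2 -317.9]
axis trivet 0.75 mean [ 626.  -279.2] mid [ 622.9 -280.5] ang 89.0 ext [110.2 128.8]
```

View pics/w7.png

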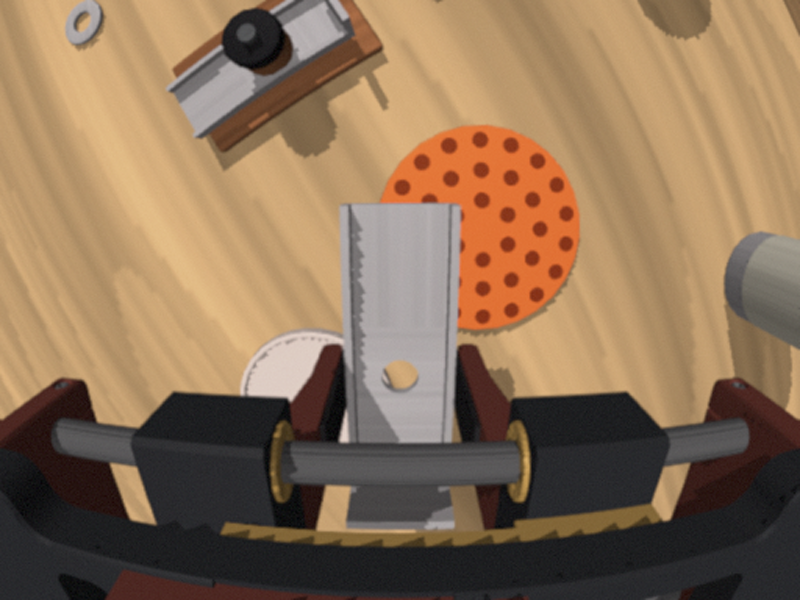

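The bracket hangs level with its hole at (399,375), and the trivet centre is at about (481,228), which is (614,−279.5) in the world.

Emit:
move_arm --steps '[[[0.55,0.66,0],0,1],[[0.55,0.66,0],0,1],[[0.55,0.65,0],0,1],[[0,0,0.7],0,1],[[0,0,1],0,1],[[0,0,1],0,1],[[0,0,0.9],0,1],[[0,0,0.6],0,1],[[0,0,0.35],0,1],[[0,0,0],0,1],[[0,0,0],0,1],[[0,0,0],0,1]]'

```text
t: 25.68
ee_pos: [615.1, -281.6, 15.0]
orientation: [2.725, 1.56, 0.002]
ft_force: [-0.4, 0.1, -1.7]
width: 39.7
grasp_force: 30.0
```

Emit:
move_arm --steps '[[[0.05,-0.05,0.1],0,1],[[0,0,0.04],0,1],[[0,0,0],0,1],[[0,0,0],0,1]]'

```text
t: 26.02
ee_pos: [613.9, -279.4, 10.6]
orientation: [2.726, 1.561, 0.0]
ft_force: [0.1, 0.4, 0.1]
width: 39.6
grasp_force: 30.0
```

Emit:
move_arm --steps '[[[0,0,0],0,0.3],[[0,0,0],0,0.3],[[0,0,0],0,0.3],[[0,0,0],0,0.3],[[0,0,0],0,0.3],[[0,0,-0.5],0,0.3],[[0,0,-1],0,0.3],[[0,0,-1],0,0.3],[[0,0,-1],0,0.3],[[0,0,-1],0,0.3],[[0,0,-1],0,0.3],[[0,0,-1],0,0.3],[[0,0,0],0,0.3],[[0,0,0],0,0.3]]'

```text
t: 27.18
ee_pos: [614.8, -279.9, 175.3]
orientation: [2.723, 1.56, 0.004]
ft_force: [-0.2, -0.4, 0.2]
width: 61.3
grasp_force: 0.0
```

```bash
python3 - <<'E'
from h import *
o,i=look('w8',('trivet','bracket','saucer_a'))
axis(i,o,'trivet',8);axis(i,o,'bracket',14)
E
```

```text
t 27.18 tcp [ 614.8 -279.9  175.3] yaw 59.6 w 61.3
trivet 0.92 [255.5 175.8 117.3  98.7] ctr [ 615.1 -277.5] box [ 615.4 -279.4]
bracket 0.94 [254.5 174.1  40.  112.2] ctr [ 615.5 -275.9] box [ 616.2 -275.8]
saucer_a 0.83 [177.3 254.1  77.3  57.9] ctr [ 482.5 -314.2] box [ 478.6 -316.1]
axis trivet 0.92 mean [ 615.9 -279.3] mid [ 614.3 -279.6] ang 148.9 ext [119.  127.6]
axis bracket 0.94 mean [ 615.2 -276. ] mid [ 613.8 -278.2] ang 59.6 ext [ 42.6 125.8]
```

View pics/w8.png

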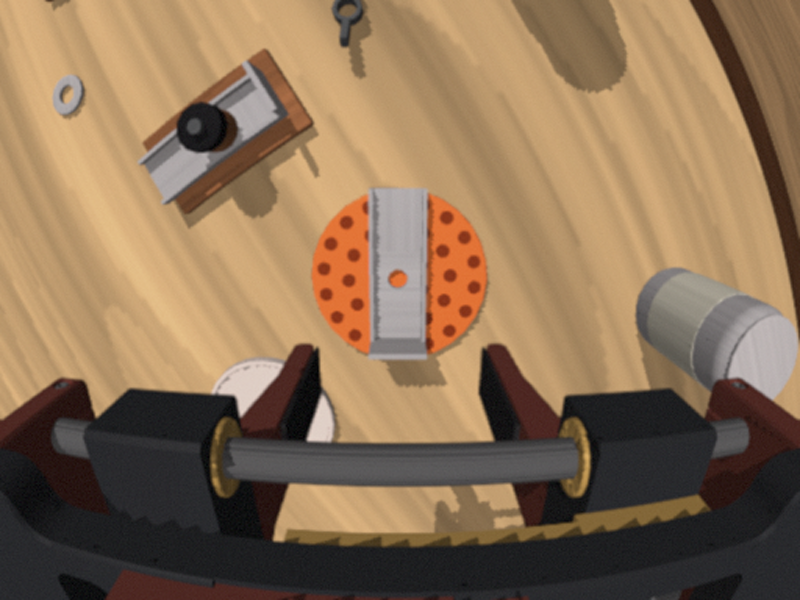

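Emit:
move_arm --steps '[[[0.95,-0.35,0],0,0.3],[[0.95,-0.35,0],0,0.3],[[0.95,-0.35,0],0,0.3],[[0.95,-0.35,0],0,0.3],[[0.95,-0.35,0],0,0.3],[[0.95,-0.35,0],0,0.3],[[0,0,0],0,0.3],[[0,0,0],0,0.3]]'

```text
t: 28.15
ee_pos: [640.5, -128.8, 171.9]
orientation: [-2.724, -1.564, 0.002]
ft_force: [-0.5, 0.1, -0.4]
width: 61.0
grasp_force: 0.0
```

```bash
python3 - <<'E'
from h import *
o,i=look(None,('nut_loose','dome_nut'))
for z in(10,15,20):axis(i,o,'nut_loose',z)
E
```

```text
t 28.15 tcp [ 640.5 -128.8  171.9] yaw 59.7 w 61.0
nut_loose 0.91 [273.2 131.6  16.6  58.5] ctr [682.1 -92.3] box [682.2 -93.7]
dome_nut 0.67 [221.4  57.6  25.9  23.8] ctr [674.1   4.6] box [675.3   4.7]
dome_nut 0.33 [221.7 331.   67.4  22.6] ctr [ 482.7 -294.5] box [ 484.5 -297.9]
axis nut_loose 0.91 mean [681.8 -93.2] mid [682.  -92.9] ang 57.4 ext [20.9 64.9]
axis nut_loose 0.91 mean [681.8 -92.8] mid [682.  -92.5] ang 57.4 ext [20.6 63.9]
axis nut_loose 0.91 mean [681.7 -92.3] mid [681.9 -92. ] ang 57.4 ext [20.3 62.9]
```

The bracket lies on the trivet with its hole at (398,278), near the trivet's centre. The loose nut is at about (682,−92.5) with its wing axis at 57°.

Emit:
move_arm --steps '[[[0.7,0.23,0],0.45,0.3],[[0.7,0.24,0],0,0.3],[[0.7,0.23,0],0,0.3],[[0,0,1],0,0.3],[[0,0,0.8],0,0.3],[[0,0,0],0,0.3],[[0,0,0],0,0.3]]'

```text
t: 29.03
ee_pos: [682.3, -95.1, 126.7]
orientation: [-2.755, -1.506, 0.003]
ft_force: [-0.8, -1.1, 0.5]
width: 61.8
grasp_force: 0.0
```

```bash
python3 - <<'E'
from h import *
o,i=look(None,('nut_loose','dome_nut'))
axis(i,o,'nut_loose',15)
E
```

```text
t 29.03 tcp [682.3 -95.1 126.7] yaw 57.3 w 61.8
nut_loose 0.69 [254.2 185.4  23.3  62.7] ctr [682.3 -91.5] box [682.6 -91. ]
dome_nut 0.87 [191.7 104.3  27.5  23.7] ctr [675.2   5.5] box [675.1   5.8]
axis nut_loose 0.69 mean [682.6 -91.4] mid [682.  -92.4] ang 57.8 ext [20.  63.1]
```

Emit:
move_arm --steps '[[[0.1,-0.04,0.9],0,0.3],[[0,0,1],0,0.3],[[0,0,1],0,0.3],[[0,0,0.9],0,0.3],[[0,0,0.6],0,0.3],[[0,0,0.4],0,0.3],[[0,0,0],0,0.3],[[0,0,0],0,1],[[0,0,0],0,1],[[0,0,0],0,1],[[0,0,0],0,1],[[0,0,0],0,1],[[0,0,0],0,1],[[0,0,0],0,1],[[0,0,0],0,1]]'

```text
t: 30.48
ee_pos: [683.9, -92.0, 8.1]
orientation: [2.756, 1.507, 0.001]
ft_force: [-0.3, 1.3, 3.9]
width: 20.1
grasp_force: 30.0
```

Emit:
move_arm --steps '[[[0,0,0],0,0.5],[[0,0,0],0,0.5],[[0,0,0],0,0.5],[[-0.02,0,0.14],0,0.5],[[0,0,0],0,0.5],[[0,0,0],0,0.5],[[0,0,0],0,1],[[0,0,0],0,1],[[0,0,0],0,1],[[0,0,0],0,1],[[0,0,0],0,1],[[0,0,0],0,1]]'

```text
t: 31.48
ee_pos: [683.5, -92.4, 4.2]
orientation: [2.756, 1.507, 0.0]
ft_force: [0.3, -0.1, -0.4]
width: 20.6
grasp_force: 30.0
```

Emit:
move_arm --steps '[[[0,0,-0.3],0,1],[[0,0,-0.7],0,1],[[0,0,-1],0,1],[[0,0,-1],0,1],[[0,0,-1],0,1],[[0,0,-0.8],0,1],[[0,0,0],0,1]]'

```text
t: 32.07
ee_pos: [686.4, -92.8, 129.7]
orientation: [2.752, 1.505, 0.01]
ft_force: [0.4, 0.1, -0.5]
width: 20.7
grasp_force: 30.0
```

Emit:
move_arm --steps '[[[-0.99,-0.33,0],0,1],[[-0.99,-0.33,0],0,1],[[-0.99,-0.33,0],0,1],[[-0.99,-0.33,0],0,1],[[-0.99,-0.33,0],0,1],[[-0.99,-0.33,0],0,1],[[-0.99,-0.33,0],0,1],[[-0.99,-0.33,0],0,1],[[-0.99,-0.33,0],0,1],[[-0.99,-0.33,0],0,1],[[-0.99,-0.33,0],0,1],[[-0.99,-0.33,0],0,1],[[0,0,0],0,1],[[0,0,0],0,1]]'

```text
t: 33.23
ee_pos: [438.8, -289.5, 123.8]
orientation: [-2.757, -1.504, 0.0]
ft_force: [0.3, -0.2, -0.1]
width: 20.7
grasp_force: 30.0
```

Emit:
move_arm --steps '[[[0,0,0],1,1],[[0,0,0],1,1],[[0,0,0],1,1],[[0,0,0],1,1],[[0,0,0],1,1],[[0,0,0],1,1],[[0,0,0],1,1],[[0,0,0],1,1],[[0,0,0],1,1],[[0,0,0],1,1],[[0,0,0],1,1],[[0,0,0],1,1],[[0,0,0],1,1],[[0,0,0],1,1],[[0,0,0],1,1],[[0,0,0],1,1],[[0,0,0],1,1],[[0,0,0],1,1],[[0,0,0],0,1],[[0,0,0],0,1]]'

```text
t: 34.9
ee_pos: [440.5, -288.4, 123.9]
orientation: [-3.016, 0.878, 0.0]
ft_force: [0.0, 0.7, -0.5]
width: 20.3
grasp_force: 30.0
```

```bash
python3 - <<'E'
from h import *
o,i=look('w9',('saucer_a','nut_loose'))
axis(i,o,'saucer_a',8)
E
```

```text
t 34.9 tcp [ 440.5 -288.4  123.9] yaw -32.4 w 20.3
saucer_a 0.97 [285.2 145.4 113.  114. ] ctr [ 460.3 -330.6] box [ 460.3 -333.3]
nut_loose 0.69 [254.3 238.4  35.3  88. ] ctr [ 398.  -260.6] box [ 398.8 -259.7]
axis saucer_a 0.97 mean [ 460.3 -330.6] mid [ 458.6 -330.6] ang -141.9 ext [108.9 109.2]
```

View pics/w9.png

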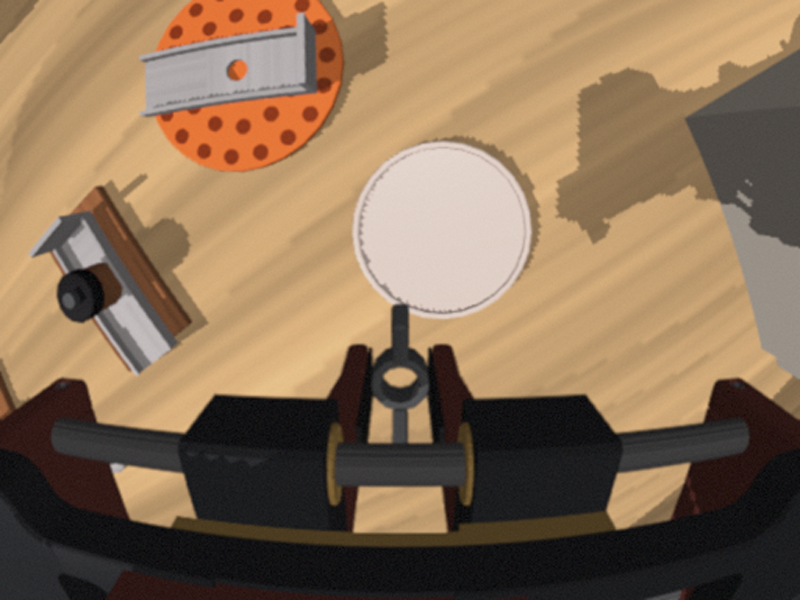

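The nut is held at (400,380) and saucer A is at (443,229), about (460,−330.6) in the world. The grey box on the right is well clear.

Emit:
move_arm --steps '[[[0.52,0.33,0],0,1],[[0.52,0.34,0],0,1],[[0.52,0.33,0],0,1],[[0,0,0.8],0,1],[[0,0,1],0,1],[[0,0,1],0,1],[[0,0,0.9],0,1],[[0,0,0.5],0,1],[[0,0,0.3],0,1],[[0,0,0],0,1],[[0,0,0],0,1],[[0,0,0],0,1]]'

```text
t: 36.1
ee_pos: [459.9, -331.6, 12.5]
orientation: [3.014, -0.883, 0.002]
ft_force: [-0.1, 0.2, -0.5]
width: 20.7
grasp_force: 30.0
```

Emit:
move_arm --steps '[[[0,0,0.06],0,1],[[0,0,0],0,1],[[0,0,0],0,1],[[0,0,0],0,0.3],[[0,0,0],0,0.3],[[0,0,0],0,0.3],[[0,0,0],0,0.3],[[0,0,0],0,0.3],[[0,0,-0.5],0,0.3],[[0,0,-1],0,0.3],[[0,0,-1],0,0.3],[[0,0,-1],0,0.3],[[0,0,-1],0,0.3],[[0,0,-1],0,0.3],[[0,0,-1],0,0.3],[[0,0,0],0,0.3],[[0,0,0],0,0.3]]'

```text
t: 37.52
ee_pos: [460.0, -331.8, 174.9]
orientation: [3.014, -0.883, 0.006]
ft_force: [-0.4, -0.5, -0.4]
width: 61.7
grasp_force: 0.0
```

```bash
python3 - <<'E'
from h import *
o,i=look('w10',('saucer_a','nut_loose'))
axis(i,o,'saucer_a',8);axis(i,o,'nut_loose',21)
a=cams.get_image('top')['image'][:,:,::-1]
w=cv2.imread('pics/w10.png')
cv2.imwrite('pics/fin.png',np.vstack([cv2.resize(a[120:290,90:430],(600,300),interpolation=cv2.INTER_CUBIC),cv2.resize(w,(600,450))[:300]]))
E
```

```text
t 37.52 tcp [ 460.  -331.8  174.9] yaw -32.7 w 61.7
saucer_a 0.61 [258.6 176.6  94.4  92.2] ctr [ 461.  -332.3] box [ 458.3 -334.1]
nut_loose 0.56 [256.6 180.6  15.7  55.9] ctr [ 456.5 -329.4] box [ 457.  -330.5]
axis saucer_a 0.61 mean [ 460.5 -331.9] mid [ 458.9 -330.7] ang 81.6 ext [108.6 110.3]
axis nut_loose 0.56 mean [ 458.1 -330.1] mid [ 457.2 -329.8] ang 147.3 ext [19.7 62. ]
```

View pics/fin.png

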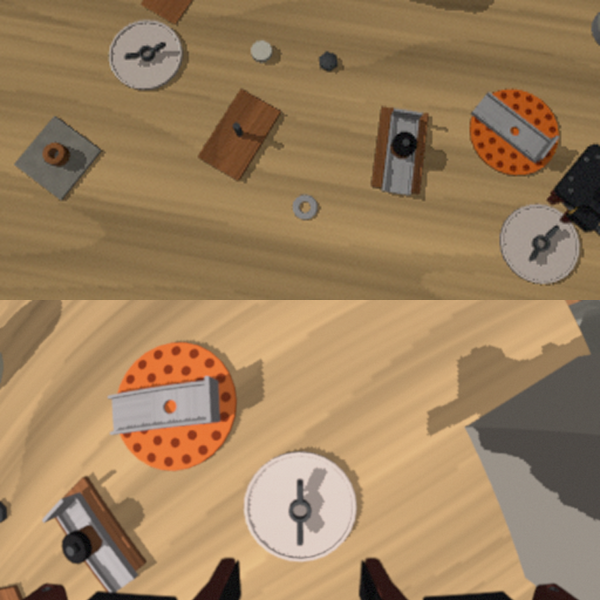

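The picture shows all four pieces centred: nuts in the saucers at (147,54) and (540,243), the spacer on the coaster at (56,155) and the bracket on the trivet at (514,130). The dome nut is still in place at (328,62).

```bash
python3 -c "
from workcell import ctrl
print(ctrl.close_job())"
```

```text
the job is handed in; nothing more can be done
None
```

The job is handed in at about 38 s of robot time, with no verdict returned: the last pictures show each wing nut in its own saucer, the spacer on the coaster, the bracket on the trivet and the dome nut where it lay.

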